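# Tumble the loudspeaker out of its bay and set it under the microphone

## Task

Lift the paddle on the little gate to free its hidden pawl and, before letting it drop, swing the gate right open. Then push the loudspeaker out of the raised bay so that it tumbles once over the step and stands on its back on the low deck, cone facing up, and slide it squarely up against the end stop, in the middle under the microphone. Do not touch the microphone or its stand, leave the gate open and leave the other things on the bench where they are.

Things in the scene. Friction and masses are not known exactly. Their poses are not given: they have to be found in the camera images.
- rig: The fixed wooden tumble bench, 200 mm wide (x), 640 mm long (y). Origin on the table under the middle of the step; z up. Its +y part is the raised bay, its -y part the low deck, 12 mm above the table, 450 mm long.
- step (a point): Middle of the step's edge, on the bay floor, 67 mm above the table (step 55 mm high). The bay runs to y = +190 mm, open on top and at that end, with 20 mm high strips along its sides at x = +-94 mm. Two aluminium gate posts, 14 mm wide, stand in front of the step at x = +-96 mm, up to 103 mm above the table at the hinge (+x) and 123 mm at the latch (-x).
- stop (a point): Middle of the end stop's upper edge on the face towards the step: an aluminium bar across the low deck, 140 mm long, 30 mm high above the deck. The face is 345 mm from the step.
- home (a point): Point on the low deck where the middle of the loudspeaker's foot belongs: 290 mm from the step, 55 mm short of the stop's face, straight under the microphone. Axes parallel to the rig's.
- gate (a joint): Angle of the aluminium gate that shuts the bay at the step: 0 shut (latched) to 1.75 rad. It turns about an upright hinge at its +x end and swings out over the low deck, counter-clockwise from above; it stays where left (friction 0.06 N m). Panel 168 mm long, 8 mm thick, 22 mm high, from 70 to 92 mm above the table.
- gate_hinge (a point): On the gate's hinge axis, at the rig's (+85, -10) mm, 81 mm above the table. Its x axis points from the free end to the hinge; y points into the bay when the gate is shut; it turns with the gate.
- paddle (a joint): Angle of the latch paddle: 0 at rest (level), up to 0.7 rad when its outer end is lifted. A light spring returns it (about 2 N at the grip when lifted). The pawl is clear of its keeper from about 0.45 rad on; keep it lifted until the gate has moved 0.2 rad.
- paddle_grip (a point): Grip point on the steel paddle: 30 mm wide (along x), 7 mm thick, reaching 69 mm out (-y) from its pivot, a 14 mm deep lip at its outer end; can be pinched across its width from above. 46 mm out from the pivot, which lies along the gate's x axis on top of the gate, 100 mm above the table; grip point and hinge axis are 135 mm apart along the gate. Turns with the paddle.
- speaker: Loose wooden loudspeaker cabinet, 100 (x) by 130 (y) by 110 (z) mm, about 0.7 kg, centre of mass in the middle, too wide to grip. Origin: centre of the side it lies on at first. Its +y face carries the round cone and faces away from the gate; -y is its plain back. Pushed until its middle is past the step's edge, it tips over by itself and lands on its back.
- cone (a point): Centre of the cone, on the cabinet's +y face (65 mm from its middle, 55 mm above its origin). Axes are the cabinet's. Once it stands on its back this is 130 mm above the low deck.
- mic: Grey microphone head, a fixed upright cylinder, diameter 72 mm, height 78 mm, over the home point. Its underside (the origin) is 188 mm above the table, 46 mm above the loudspeaker's top when in place: a gripper that pushes the loudspeaker home must lean back towards the bay. Not to be touched.
- stand: The microphone's fixed stand behind the end stop: green foot, steel post up to 262 mm above the table, arm at 238 mm above the table to the head. Origin on the low deck, 410 mm from the step.
- fork: Bystander: tuning fork with an aluminium grip block, 175 mm long, 32 mm high; origin under the block, fork along +x.
- mallet: Bystander: a small hammer lying on the table, handle to its -x.
- powerpack: Bystander: grey battery pack 75 by 130 by 50 mm (its two terminals reach 62 mm).
Things that resemble listed ones, but are neither listed nor needed, are in the scene too. Of the things that look like the speaker, the largest one is meant.

How it is judged:
On the way, in this order (a step that is already met when the one before it is completed fails the run):
1. the paddle is lifted while the gate is still shut (value of joint paddle above 0.35 rad and value of joint gate below 0.1 rad), for 0.1 s.
2. the gate is swung right open (value of joint gate above 1.4 rad), for 0.1 s.
3. the loudspeaker has tumbled over the step and stands on its back on the low deck, cone up (angle between cone's own y axis and vertical below 0.1 rad and z of cone in the frame of home between 0.122 and 0.138 m), for 0.2 s.
At the end, for the whole second after the job is handed in: The loudspeaker stands on its back on the low deck, cone up (within 0.1 rad), its middle within 10 mm of the home point along the bench (against the stop) and 25 mm across it, square to the stop within 0.12 rad and at rest; the gate is still open (above 1.3 rad) (all of step 3 and y of cone in the frame of home between -0.01 and 0.01 m and x of cone in the frame of home between -0.025 and 0.025 m and angle between the x axis of speaker and the x axis of rig, either way round below 0.12 rad and value of joint gate above 1.3 rad and linear speed of speaker below 0.02 m/s); the robot touches nothing.
It fails at once if the microphone or its stand is touched (contact force between any of mic, stand and anything else above 1 N).
It fails at once if a bystander is pushed out of place (more than 40 mm) (distance of any of fork, mallet, powerpack from where it was at the start of the episode above 0.04 m).
It fails at once if the loudspeaker is tumbled too far, cone pointing downwards (angle between cone's own y axis and vertical above 2.2 rad).
It also fails if it takes over 67 s, if anything falls off the work surface, if the arm or the gripper's body presses on something with over 40 N, if the wrist force passes 120 N, or if a joint passes its speed limit or range.

## Robot

A 7-joint arm with a two-finger parallel gripper is mounted at the origin on the work surface. World frame = base frame: x ahead of the robot, y to its left, z up, the work surface at z = 0. Lengths are in m, angles in rad, forces in N, time in s.
With the tool pointing down it reaches from about 0.425 to 0.825 m from the base axis. Payload 3.6 kg.
Tool frame: the origin (TCP) lies midway between the tips of the shut fingers; the grasp point (between the pads) lies behind it (arm.hold_point_z is the z of the grasp point in the tool frame, in m); z points along the fingers, y is the line along which they close (so a half turn about z gives the same grasp; the last joint's range is limited). The gripper opens to 85 mm and grips with 20 to 120 N. Pads are 22 mm wide; open, the fingers measure 114 mm over their backs; the gripper's body (76 mm by 85 mm) begins 54 mm behind the grasp point. The pads swing forward as they close: fully open they stand 13 mm farther back than shut.
Start: joints at [-1.264, 0.615, -0.013, 1.423, 0.008, 1.103, -0.04], TCP at [0.213, 0.614, 0.231] pointing down, gripper open.
Joint ranges: [-3.12, 3.12], [-0.3, 2.06], [-1.34, 1.32], [0.26, 2.42], [-1.36, 4.5], [0.01, 1.98], [-2.84, 2.84]. Speed limits (rad/s): [2.79, 2.79, 3.14, 3.14, 3.14, 3.14, 3.14].

## Interface

Orientations are given as [roll, pitch, yaw] about the fixed x, y, z axes, in that order (R = Rz(yaw) Ry(pitch) Rx(roll)).
In Python, from cell import arm gives the robot as it stands. The module is installed in compiled form; this text tells all that it offers.
- The arm moves only by the tool arm_command, never from a script. Its argument "rows" is a list of rows, each a list of 5 numbers: the opening, from -1 (shut) to 1 (fully open), then the shift along the world's x, y, z in mm, then the turn about the world's z in rad. A call has 1 to 10 rows; each row shifts and turns the commanded pose from where the row before left it; what a row does not reach is not made up. A row lasts 1/12 s, in which the tool goes at most 41.7 mm and 7.16 degrees, less where a joint would pass 70% of its speed; a pose out of reach is approached as far as the arm can. A call with a gripper value outside its range is refused whole. The fingers move at their own pace and stop on an object; "force" is the grip in N (left out, the last holds). Time passes only in rows, so rows that do not move let the fingers close. It gives the time, the measured TCP pose, the force, the opening and the grip force at its end, in the units of the state.
- arm.observe(): the state, without advancing time (a new reading comes with each control period).
- arm.capture(name): name is "scene" or "top" or "wrist"; returns the picture (384x512x3 uint8, red, green, blue); there is no depth.
- arm.camera_model(name): a dict with "intrinsics" (3x3 intrinsics, pixels), "T" (4x4, takes a point from camera to world coordinates). Camera axes: x right, y down, z forward; pixel columns grow to the right and rows downward; lengths in m; the calibration is good to about 2 mm. A picture is of the moment at which its call begins: read the wrist's pose just before it. camera_model takes no time and is no camera call; for the wrist camera it gives the pose at the moment of the call.
- arm.hand_in(): hands the job in; it is judged then, once.
The state is a dict: "clock": time; "joint_pos": joint angles; "joint_velocities": joint speeds; "tau": joint torques, N m; "eef_pos": TCP position; "eef_rot": TCP orientation; "force": force on the tool from outside, world axes, zero at the start; "moment": the same for the moment, N m; "gripper_width": finger opening in m; "finger_force": force on a finger pad.
Only numpy, scipy, OpenCV 4.12 (cv2) and the standard library are available. Lean on these libraries where they do the work, as an engineer would, in place of code of your own. Each camera call takes 0.05 s, during which the arm holds its last target. There are 200 camera calls.

## Working session

There is one attempt and no reset: what is moved stays moved. The work goes in short steps, Python scripts to look and compute and a tool call to move; the robot and the scene stay as the last step left them, time stands still between calls to the robot, and variables do not carry over. Pictures are saved under pics/ and viewed, at most 10 in all, crops included, and the job is handed in when it is done.

Besides the shell and the picture viewer there is one more tool, called as name(argument=value, ...), one argument or row to a line, values as JSON. arm_command: Moves the arm, as the interface text tells. Its arguments: {"type":"object","properties":{"rows":{"type":"array","items":{"type":"array","items":{"type":"number"}}},"force":{"type":"number"}},"required":["rows"]}

```bash
mkdir -p pics && python3 - <<'E'
from cell import arm
import cv2
for n in("scene","top"):
    im=arm.capture(n); cv2.imwrite(f"pics/{n}0.png",im[:,:,::-1])
    m=arm.camera_model(n); print(n,m["intrinsics"].round(1).tolist(),m["T"].round(3).tolist())
print(arm.observe(), arm.hold_point_z)
E
```

```text
scene [[367.6, 0.0, 260.2], [0.0, 367.6, 191.3], [0.0, 0.0, 1.0]] [[0.82, 0.423, -0.385, 0.968], [0.572, -0.619, 0.539, -0.64], [-0.01, -0.662, -0.749, 0.936], [0.0, 0.0, 0.0, 1.0]]
top [[483.4, 0.0, 251.0], [0.0, 483.4, 194.2], [0.0, 0.0, 1.0]] [[-0.011, -0.996, 0.094, 0.396], [-1.0, 0.01, -0.004, -0.048], [0.003, -0.094, -0.996, 1.639], [0.0, 0.0, 0.0, 1.0]]
{'clock': 0.1, 'joint_pos': array([-1.26351162,  0.61581888, -0.01262264,  1.42474042,  0.00810577,
        1.10339187, -0.04042592]), 'joint_velocities': array([ 4.55817791e-05, -1.54568305e-03, -1.21022681e-04, -4.61995071e-03,
        1.22671325e-04, -1.00869863e-04, -2.96708088e-04]), 'tau': array([ 6.27621685e-04, -4.70384717e+01,  2.60016918e-01, -1.71572775e+01,
        1.00622119e-02,  5.86372495e-03, -2.39396786e-05]), 'eef_pos': array([0.21271677, 0.61348397, 0.23025573]), 'eef_rot': array([-3.13928453e+00,  3.01459003e-05,  2.80785517e+00]), 'force': array([-0.18824099, -0.03761545, -0.70201903]), 'moment': array([-0.00877409,  0.01503339,  0.02471699]), 'finger_force': 0.0, 'gripper_width': 0.08543038325872207} -0.0187
```

View pics/scene0.png

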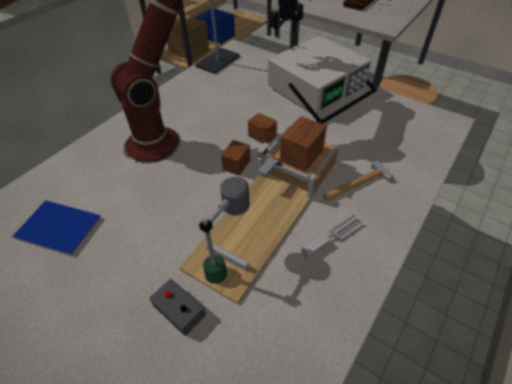

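View pics/top0.png

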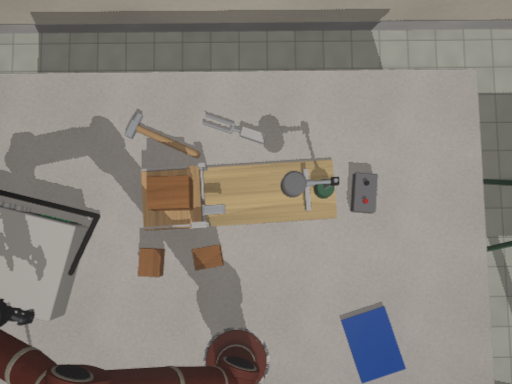

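The speaker candidates in the top view are the bay block (168,192) and two smaller cubes at (150,262) and (208,257). The bay block is the largest and sits in the bay behind the gate, so I choose it. The bench runs along world y: bay on the left (+y), low deck on the right. I'll confirm this in a close crop.

```bash
cat > h.py <<'E'
import numpy as np,cv2
from cell import arm
def ray(n,uv,z,m=None):
    m=m or arm.camera_model(n);K,T=m["intrinsics"],m["T"]
    d=T[:3,:3]@np.linalg.solve(K,[uv[0],uv[1],1.]);o=T[:3,3]
    return o+d*(z-o[2])/d[2]
def proj(n,p,m=None):
    m=m or arm.camera_model(n);q=np.linalg.inv(m["T"])@np.append(p,1);q=m["intrinsics"]@q[:3];return q[:2]/q[2]
E
python3 - <<'E'
import cv2
im=cv2.imread("pics/top0.png")[145:275,125:350]
cv2.imwrite("pics/c1.png",cv2.resize(im,None,fx=3.5,fy=3.5,interpolation=cv2.INTER_CUBIC))
E
```

```text
(no output)
```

View pics/c1.png

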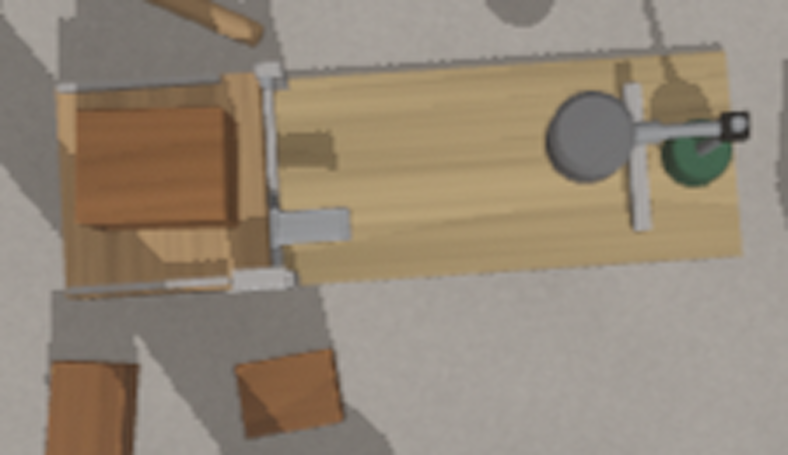

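The crop shows:
- the large block in the bay at crop (155,165)
- the gate at x≈270
- the paddle at crop (310,225), with the latch post below it at (262,280)
- the hinge post at (270,72)
- the stop at (636,155), with the mic at (590,135)

The two other blocks are clearly smaller cubes outside the bench.

```bash
python3 - <<'E'
from h import *
px=lambda a,b:(125+(a+.5)/3.5-.5,145+(b+.5)/3.5-.5)
P=[((722,46),.012,(.1,-.45)),((742,253),.012,(-.1,-.45)),((625,85),.042,(.07,-.345)),((633,230),.042,(-.07,-.345)),((60,86),.087,(.098,.19)),((67,294),.087,(-.098,.19))]
W=np.array([ray("top",px(*p),z)[:2] for p,z,_ in P]);R=np.array([r for *_,r in P])
wc,rc=W.mean(0),R.mean(0);H=(R-rc).T@(W-wc);a=np.arctan2(H[0,1]-H[1,0],H[0,0]+H[1,1])
M=np.array([[np.cos(a),-np.sin(a)],[np.sin(a),np.cos(a)]]);t=wc-M@rc
print("rig",t,a,"res mm",((W-(R@M.T+t))*1e3).round(1).tolist())
np.savez("rig.npz",M=M,t=t)
S=np.array([ray("top",px(*p),.177)[:2] for p in[(77,107),(225,108),(228,224),(77,222)]])
rg=lambda w:(w-t)@M
print("speaker rig",rg(S).round(3).tolist(),rg(S.mean(0)))
for p in[(270,210),(348,208),(348,240),(272,243)]: print("paddle rig",rg(ray("top",px(*p),.103)[:2]))
print("hinge world",M@[.085,-.01]+t,"grip world",M@[-.05,-.056]+t,"home",M@[0,-.29]+t)
E
```

```text
rig [0.54120632 0.11006082] 0.059214283413415836 res mm [[2.7, 4.8], [0.8, 2.6], [-2.8, 0.4], [-1.5, 3.9], [-1.4, -7.4], [2.2, -4.3]]
speaker rig [[0.062, 0.15], [0.052, 0.021], [-0.049, 0.024], [-0.038, 0.155]] [0.00695392 0.08739166]
paddle rig [-0.03333713 -0.0056451 ]
paddle rig [-0.03644508 -0.07652691]
paddle rig [-0.06551943 -0.07464815]
paddle rig [-0.06344284 -0.0056486 ]
hinge world [0.62664915 0.10510862] grip world [0.49460802 0.05119999] home [ 0.55836843 -0.17943091]
```

arm_command(
  rows=[
    [1,14,-28,0,-0.059],
    [1,14,-28,0,-0.059],
    [1,14,-28,0,-0.059],
    [1,14,-28,0,-0.059],
    [1,14,-28,0,-0.059],
    [1,14,-28,0,-0.059],
    [1,14,-28,0,-0.059],
    [1,14,-28,0,-0.059],
    [1,14,-28,0,-0.059],
    [1,14,-28,0,-0.059],
  ],
  force=40,
)

```text
clock: 0.93
eef_pos: [0.3531, 0.3324, 0.2311]
eef_rot: [-3.141, -0.0, 2.215]
force: [0.6, -0.8, 1.1]
gripper_width: 0.0856
finger_force: 0.0
```

arm_command(
  rows=[
    [1,14,-28,0,-0.059],
    [1,14,-28,0,-0.059],
    [1,14,-28,0,-0.059],
    [1,14,-28,0,-0.059],
    [1,14,-28,0,-0.059],
    [1,14,-28,0,-0.059],
    [1,14,-28,0,-0.059],
    [1,14,-28,0,-0.059],
    [1,14,-28,0,-0.059],
    [1,14,-28,0,-0.059],
    [1,0,0,0,0],
  ],
)

```text
invalid input at $.rows: expected 1 to 10 rows
```

arm_command(
  rows=[
    [1,14,-28,0,-0.059],
    [1,14,-28,0,-0.059],
    [1,14,-28,0,-0.059],
    [1,14,-28,0,-0.059],
    [1,14,-28,0,-0.059],
    [1,14,-28,0,-0.059],
    [1,14,-28,0,-0.059],
    [1,14,-28,0,-0.059],
    [1,14,-28,0,-0.059],
    [1,14,-28,0,-0.059],
  ],
)

```text
clock: 1.77
eef_pos: [0.493, 0.0528, 0.2311]
eef_rot: [-3.141, -0.0, 1.625]
force: [0.7, 0.6, -0.8]
gripper_width: 0.0852
finger_force: 0.0
```

```bash
python3 - <<'E'
from h import *
m=arm.camera_model("wrist");im=arm.capture("wrist");cv2.imwrite("pics/w1.png",im[:,:,::-1])
g=np.load("rig.npz");M,t=g["M"],g["t"]
print(arm.observe()["eef_pos"],arm.observe()["eef_rot"])
np.savez("w1.npz",K=m["intrinsics"],T=m["T"])
for r in[(-.035,-.079),(-.065,-.079),(-.05,-.056),(-.035,-.01)]: print(r,proj("wrist",np.append(M@r+t,.1035),m).round(0))
E
```

```text
[0.4960908  0.04472247 0.2316493 ] [3.13789343 0.00659514 1.61284975]
(-0.035, -0.079) [268. 206.]
(-0.065, -0.079) [239. 206.]
(-0.05, -0.056) [253. 186.]
(-0.035, -0.01) [268. 141.]
```

View pics/w1.png

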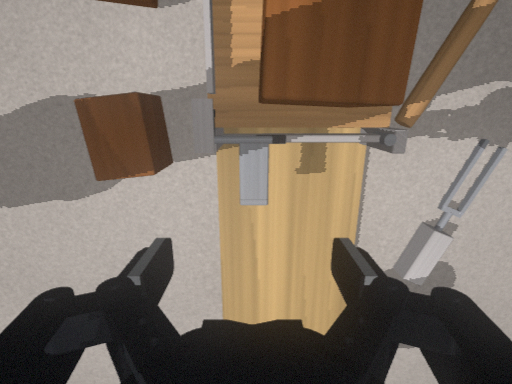

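The wrist view shows the paddle at columns 240–268 with its outer end at row 205, within 1 px of the predicted position. I'll descend.

arm_command(
  rows=[
    [1,1,-1,-15,0],
    [1,1,-1,-20,0],
    [1,0,0,-25,0],
    [1,0,0,-25,0],
    [1,0,0,-25,0],
    [1,0,0,-20,0],
    [1,0,0,-12,0],
    [1,0,0,-7,0],
    [1,0,0,0,0],
  ],
)

```text
clock: 2.57
eef_pos: [0.4938, 0.0522, 0.0809]
eef_rot: [-3.138, 0.0, 1.628]
force: [-0.1, 0.3, -0.2]
gripper_width: 0.0855
finger_force: 0.0
```

arm_command(
  rows=[
    [-1,0,0,0,0],
    [-1,0,0,0,0],
    [-1,0,0,0,0],
    [-1,0,0,0,0],
    [-1,0,0,0,0],
    [-1,0,0,0,0],
    [-1,0,0,0,0],
    [-1,0,0,0,0],
  ],
  force=40,
)

```text
clock: 3.23
eef_pos: [0.4948, 0.052, 0.0829]
eef_rot: [3.142, -0.0, 1.628]
force: [-2.1, -0.8, 6.6]
gripper_width: 0.029
finger_force: 41.3
```

arm_command(
  rows=[
    [-1,0,0,3,0],
    [-1,0,0.5,5,0],
    [-1,0,1,5,0],
    [-1,0,1.5,5,0],
    [-1,0,2,4,0],
    [-1,0,2,4,0],
    [-1,0,0,0,0],
    [-1,0,0,0,0],
    [-1,0,0,0,0],
  ],
)

```text
clock: 3.98
eef_pos: [0.4944, 0.0594, 0.1082]
eef_rot: [-3.14, -0.0, 1.628]
force: [0.4, 1.0, -8.9]
gripper_width: 0.029
finger_force: 40.8
```

```bash
python3 - <<'E'
import numpy as np
from h import *
im=arm.capture("scene");c=im[110:230,200:360];cv2.imwrite("pics/s2.png",cv2.resize(c,None,fx=4,fy=4,interpolation=cv2.INTER_CUBIC)[:,:,::-1])
g=np.load("rig.npz");M,t=g["M"],g["t"]
# arc waypoints of grip about the hinge, world mm
hinge=M@[.085,-.01]+t; s=arm.observe();p=s["eef_pos"];print(p,s["gripper_width"],s["force"])
r=p[:2]-hinge;print("rig rel",r@M)
prev=p[:2]
for k in range(1,33):
    a=k*.05;q=hinge+np.array([[np.cos(a),-np.sin(a)],[np.sin(a),np.cos(a)]])@r
    print(k,((q-prev)*1e3).round(1).tolist());prev=q
print(q)
E
```

```text
[0.49442607 0.05932457 0.10820567] 0.029244392997724602 [ 0.24564494  1.37908745 -8.94214227]
rig rel [-0.13470082 -0.03787889]
1 [2.5, -6.6]
2 [2.8, -6.4]
3 [3.1, -6.3]
4 [3.4, -6.1]
5 [3.7, -5.9]
6 [4.0, -5.7]
7 [4.3, -5.5]
8 [4.6, -5.3]
9 [4.8, -5.1]
10 [5.1, -4.8]
11 [5.3, -4.6]
12 [5.5, -4.3]
13 [5.7, -4.0]
14 [5.9, -3.7]
15 [6.1, -3.4]
16 [6.3, -3.1]
17 [6.4, -2.8]
18 [6.5, -2.5]
19 [6.7, -2.2]
20 [6.8, -1.8]
21 [6.8, -1.5]
22 [6.9, -1.1]
23 [7.0, -0.8]
24 [7.0, -0.4]
25 [7.0, -0.1]
26 [7.0, 0.3]
27 [7.0, 0.6]
28 [6.9, 1.0]
29 [6.9, 1.3]
30 [6.8, 1.6]
31 [6.7, 2.0]
32 [6.6, 2.3]
[ 0.67627453 -0.0257212 ]
```

View pics/s2.png

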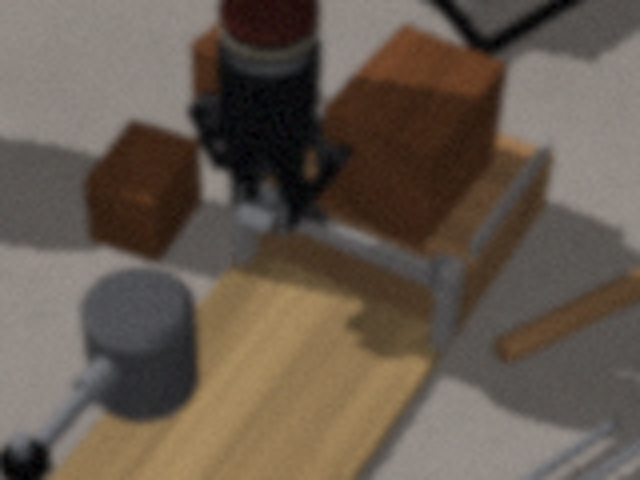

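The paddle is pinched and lifted (TCP up 25 mm, about -9 N on the wrist, crop (262,210)). The gate is still shut. Next I'll swing it along the arc.

arm_command(
  rows=[
    [-1,2.5,-6.6,0,0.05],
    [-1,2.8,-6.4,0,0.05],
    [-1,3.1,-6.3,0,0.05],
    [-1,3.4,-6.1,0,0.05],
    [-1,3.7,-5.9,0,0.05],
    [-1,4.0,-5.7,0,0.05],
  ],
)

```text
clock: 4.53
eef_pos: [0.5143, 0.022, 0.1082]
eef_rot: [-3.141, -0.001, 1.93]
force: [-0.0, 1.7, -8.8]
gripper_width: 0.0288
finger_force: 40.8
```

arm_command(
  rows=[
    [-1,4.3,-5.5,0,0.05],
    [-1,4.6,-5.3,0,0.05],
    [-1,4.8,-5.1,0,0.05],
    [-1,5.1,-4.8,0,0.05],
    [-1,5.3,-4.6,0,0.05],
    [-1,5.5,-4.3,0,0.05],
    [-1,5.7,-4,0,0.05],
    [-1,5.9,-3.7,0,0.05],
    [-1,6.1,-3.4,0,0.05],
    [-1,6.3,-3.1,0,0.05],
  ],
)

```text
clock: 5.37
eef_pos: [0.568, -0.0216, 0.1081]
eef_rot: [3.141, -0.001, 2.43]
force: [0.8, 1.5, -8.8]
gripper_width: 0.0289
finger_force: 40.9
```

arm_command(
  rows=[
    [-1,6.4,-2.8,0,0.05],
    [-1,6.5,-2.5,0,0.05],
    [-1,6.7,-2.2,0,0.05],
    [-1,6.8,-1.8,0,0.05],
    [-1,6.8,-1.5,0,0.05],
    [-1,6.9,-1.1,0,0.05],
    [-1,7,-0.8,0,0.05],
    [-1,7,-0.4,0,0.05],
    [-1,7,-0.1,0,0.05],
    [-1,7,0.3,0,0.05],
  ],
)

```text
clock: 6.2
eef_pos: [0.636, -0.0343, 0.108]
eef_rot: [3.141, -0.001, 2.929]
force: [-0.2, 2.3, -6.5]
gripper_width: 0.029
finger_force: 41.0
```

arm_command(
  rows=[
    [-1,7,0.6,0,0.05],
    [-1,6.9,1,0,0.05],
    [-1,6.9,1.3,0,0.05],
    [-1,6.8,1.6,0,0.05],
    [-1,6.7,2,0,0.05],
    [-1,6.6,2.3,0,0.05],
    [-1,0,0,0,0],
    [-1,0,0,0,0],
  ],
)

```text
clock: 6.87
eef_pos: [0.6768, -0.0254, 0.108]
eef_rot: [3.141, -0.001, -3.057]
force: [0.5, 2.4, -5.8]
gripper_width: 0.0292
finger_force: 41.1
```

arm_command(
  rows=[
    [-1,1,0,-6,0],
    [-1,2,0,-6,0],
    [-1,2,0,-6,0],
    [-1,2,0,-4,0],
    [1,0,0,0,0],
    [1,0,0,0,0],
    [1,0,0,0,0],
    [1,0,0,0,0],
    [1,0,0,0,0],
    [1,0,0,10,0],
  ],
)

```text
clock: 7.7
eef_pos: [0.6824, -0.0263, 0.0945]
eef_rot: [-3.141, -0.005, -3.056]
force: [-0.4, -0.2, 0.2]
gripper_width: 0.0859
finger_force: 0.0
```

arm_command(
  rows=[
    [1,0,0,20,0],
    [1,0,0,30,0],
    [1,0,0,35,0],
    [1,0,0,35,0],
    [1,0,0,30,0],
    [0.2,0,5,5,-0.08],
    [0.2,-3,10,0,-0.08],
    [0.2,-6,15,0,-0.08],
    [0.2,-7,15,0,-0.08],
    [0.2,-7,15,0,-0.08],
  ],
)

```text
clock: 8.53
eef_pos: [0.6608, 0.0346, 0.2522]
eef_rot: [3.141, 0.001, 2.823]
force: [-0.9, -0.1, -0.5]
gripper_width: 0.0513
finger_force: 0.0
```

```bash
python3 - <<'E'
from h import *
im=arm.capture("top");c=im[100:280,125:350];cv2.imwrite("pics/t3.png",cv2.resize(c,None,fx=3.5,fy=3.5,interpolation=cv2.INTER_CUBIC)[:180*3+50,:,::-1])
print(arm.observe()["eef_pos"])
E
```

```text
[0.65920417 0.04039562 0.25247307]
```

View pics/t3.png

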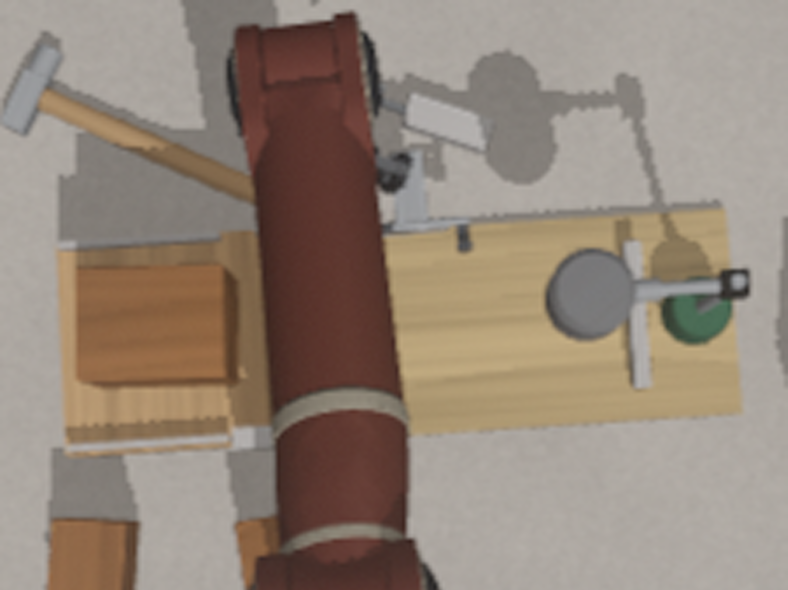

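The gate is open, with its panel along crop (390–470, 230) and the paddle on the outside. The speaker is undisturbed at crop (155,322). I'll move behind it.

arm_command(
  rows=[
    [0.2,-8,18,0,-0.08],
    [0.2,-8,19,0,-0.08],
    [0.2,-8,19,0,-0.08],
    [0.2,-8,19,0,-0.08],
    [0.2,-8,19,0,-0.08],
    [0.2,-8,19,0,-0.08],
    [0.2,-8,19,0,-0.08],
    [0.2,-8,19,0,-0.08],
    [0.2,-9,19,0,-0.08],
    [0.2,-9,19,0,-0.08],
  ],
)

```text
clock: 9.42
eef_pos: [0.5791, 0.2236, 0.2521]
eef_rot: [3.141, 0.0, 2.025]
force: [-0.7, -0.3, -0.2]
gripper_width: 0.0514
finger_force: 0.0
```

arm_command(
  rows=[
    [0.2,-9,19,0,-0.08],
    [0.2,-9,19,0,-0.08],
    [0.2,-8,19,0,-0.08],
    [0.2,-8,19,0,-0.08],
    [0.2,-8,18,0,-0.07],
    [0.2,0,0,-20,0],
    [0.2,0,0,-30,0],
    [0.2,0,0,-35,0],
    [0.2,0,0,-30,0],
    [0.2,0,0,-12,0],
  ],
)

```text
clock: 10.25
eef_pos: [0.5349, 0.3158, 0.1205]
eef_rot: [-3.135, 0.003, 1.64]
force: [-0.4, 0.1, -0.5]
gripper_width: 0.051
finger_force: 0.0
```

arm_command(
  rows=[
    [0.2,0,-4,0,0],
    [0.2,0.5,-8,0,0],
    [0.2,0.5,-8,0,0],
    [0.2,0.5,-8,0,0],
    [0.2,0.5,-8,0,0],
    [0.2,0.5,-8,0,0],
    [0.2,0.5,-8,0,0],
    [0.2,0.5,-8,0,0],
    [0.2,0.5,-8,0,0],
    [0.2,0.5,-8,0,0],
  ],
)

```text
clock: 11.08
eef_pos: [0.5422, 0.243, 0.1253]
eef_rot: [3.139, -0.004, 1.64]
force: [-0.7, 4.8, 2.2]
gripper_width: 0.0515
finger_force: 0.0
```

arm_command(
  rows=[
    [0.2,0.4,-6,0,0],
    [0.2,0.4,-6,0,0],
    [0.2,0.4,-6,0,0],
    [0.2,0.4,-6,0,0],
    [0.2,0.4,-6,0,0],
    [0.2,0.4,-6,0,0],
    [0.2,0.4,-6,0,0],
  ],
)

```text
clock: 11.67
eef_pos: [0.5444, 0.1988, 0.1243]
eef_rot: [-3.142, -0.0, 1.638]
force: [0.1, 4.6, 2.8]
gripper_width: 0.0511
finger_force: 2.4
```

```bash
python3 - <<'E'
from h import *
im=arm.capture("scene");c=im[90:260,180:370];cv2.imwrite("pics/s4.png",cv2.resize(c,None,fx=3,fy=3,interpolation=cv2.INTER_CUBIC)[:,:,::-1])
E
```

```text
(no output)
```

View pics/s4.png

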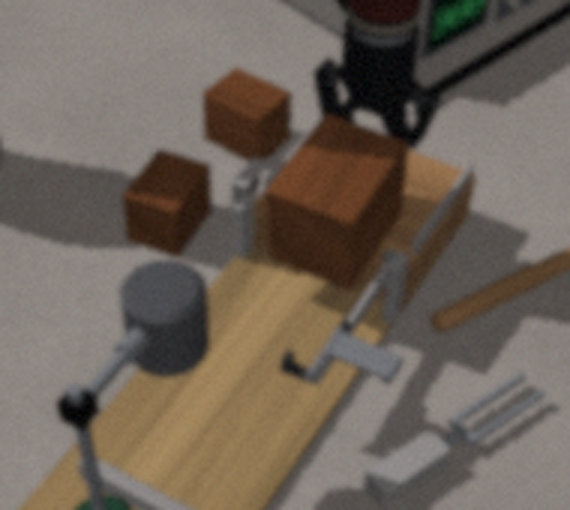

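The speaker at crop (335,200) is upright and square, and slides with about 5 N. Its front now overhangs the step. I'll push over the edge slowly.

arm_command(
  rows=[
    [0.2,0.2,-4,0,0],
    [0.2,0.2,-4,0,0],
    [0.2,0.2,-4,0,0],
    [0.2,0.2,-3,0,0],
    [0.2,0,-3,0,0],
    [0.2,0,0,0,0],
    [0.2,0,0,0,0],
    [0.2,0,0,0,0],
  ],
)

```text
clock: 12.38
eef_pos: [0.5446, 0.1793, 0.1236]
eef_rot: [-3.139, 0.002, 1.636]
force: [0.6, 0.1, 0.2]
gripper_width: 0.0512
finger_force: 0.0
```

arm_command(
  rows=[
    [0.2,0,5,10,0],
    [0.2,0,5,20,0],
    [0.2,0,5,30,0],
    [0.2,0,0,30,0],
    [0.2,0,0,30,0],
    [0.2,0,0,0,0],
    [0.2,0,0,0,0],
    [0.2,0,0,0,0],
    [0.2,0,0,0,0],
  ],
)

```text
clock: 13.13
eef_pos: [0.5441, 0.196, 0.243]
eef_rot: [-3.138, 0.001, 1.638]
force: [0.1, -1.3, 0.1]
gripper_width: 0.0512
finger_force: 0.0
```

```bash
python3 - <<'E'
from h import *
a=arm.capture("scene")[90:260,180:370];b=arm.capture("top")[130:270,140:350]
f=lambda c,s:cv2.resize(c,None,fx=s,fy=s,interpolation=cv2.INTER_CUBIC)
A=f(a,1.75);B=f(b,2);w=max(A.shape[1],B.shape[1])
pad=lambda c:np.pad(c,((0,0),(0,w-c.shape[1]),(0,0)))
cv2.imwrite("pics/x5.png",np.vstack([pad(A),pad(B)])[:,:,::-1]);print(A.shape,B.shape)
E
```

```text
(298, 332, 3) (280, 420, 3)
```

View pics/x5.png

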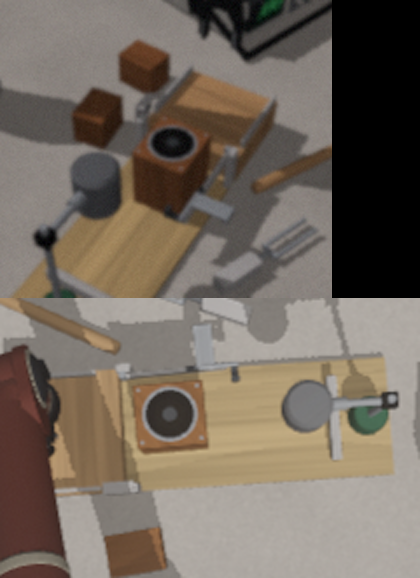

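The speaker has tumbled onto its back with the cone up, at lower panel (171,414). The gate is still open, its free-end pawl at (235,374) close to the path. I'll measure both.

```bash
python3 - <<'E'
from h import *
g=np.load("rig.npz");M,t=g["M"],g["t"]
px=lambda a,b:(140+(a+.5)/2-.5,130+(b-298+.5)/2-.5)
rg=lambda p,z:((ray("top",px(*p),z)[:2]-t)@M).round(4)
for n,p,z in[("cone",(170.5,414),.142),("c1",(134,384),.142),("c2",(201,380),.142),("c3",(208,444),.142),("c4",(141,451),.142),("pawl",(235,381),.081),("pawl hi",(235,381),.1)]:print(n,rg(p,z))
print(arm.observe()["eef_pos"], "home",M@[0,-.29]+t)
E
```

```text
cone [ 0.0112 -0.0846]
c1 [ 0.0621 -0.0308]
c2 [ 0.0612 -0.1355]
c3 [-0.0396 -0.1396]
c4 [-0.0432 -0.0352]
pawl [ 0.0645 -0.19  ]
pawl hi [ 0.0618 -0.1895]
[0.54427106 0.19594349 0.24286558] home [ 0.55836843 -0.17943091]
```

arm_command(
  rows=[
    [1,0.5,-5,0,0.08],
    [1,0.5,-5,0,0.08],
    [1,0.5,-5,0,0.08],
    [1,0.5,-5,0,0.08],
    [1,0.5,-5,0,0.08],
    [1,0.5,-5,0,0.08],
    [1,0.5,-5,0,0.08],
    [1,0.5,-5,0,0.08],
    [1,0,-3,0,0.08],
    [1,0,0,0,0.08],
  ],
)

```text
clock: 14.07
eef_pos: [0.5488, 0.1518, 0.2432]
eef_rot: [-3.139, -0.001, 2.44]
force: [-0.4, 0.3, -0.8]
gripper_width: 0.0853
finger_force: 0.0
```

arm_command(
  rows=[
    [1,0,0,0,0.08],
    [1,0,0,0,0.08],
    [1,0,0,0,0.08],
    [1,0,0,0,0.08],
    [1,0,0,0,0.08],
    [1,0,0,0,0.08],
    [1,0,0,0,0.08],
    [1,0,0,0,0.08],
    [1,0,0,0,0.08],
    [1,0,0,0,0.05],
  ],
)

```text
clock: 14.9
eef_pos: [0.5487, 0.1528, 0.2432]
eef_rot: [-3.141, -0.002, -3.072]
force: [0.2, 0.6, -0.1]
gripper_width: 0.0853
finger_force: 0.0
```

arm_command(
  rows=[
    [1,0,0,-20,0],
    [1,0,0,-25,0],
    [1,0,0,-30,0],
    [1,0,0,-30,0],
    [1,0,0,-25,0],
    [1,0,0,-20,0],
    [1,0,0,-10,0],
    [1,0,0,-7,0],
    [1,0,0,0,0],
  ],
)

```text
clock: 15.65
eef_pos: [0.5488, 0.1529, 0.0825]
eef_rot: [-3.139, -0.0, -3.076]
force: [-6.4, -0.6, 23.6]
gripper_width: 0.0854
finger_force: 8.7
```

arm_command(
  rows=[
    [1,0,0,8,0],
    [1,0,0,7,0],
    [1,0,0,0,0],
  ],
)

```text
clock: 15.9
eef_pos: [0.5501, 0.1535, 0.0936]
eef_rot: [3.141, 0.003, -3.075]
force: [0.3, -0.3, -0.5]
gripper_width: 0.0857
finger_force: 0.0
```

```bash
python3 - <<'E'
from h import *
a=arm.capture("scene")[90:230,200:340];b=arm.capture("top")[130:270,140:350]
f=lambda c,s:cv2.resize(c,None,fx=s,fy=s,interpolation=cv2.INTER_CUBIC)
A=f(a,3);B=arm.capture("wrist")
A=A[:384]
cv2.imwrite("pics/x6.png",np.hstack([cv2.convertScaleAbs(A,alpha=1.8),B[:,100:460]])[:,:,::-1]);print(A.shape,arm.observe()["force"],arm.observe()["eef_pos"])
E
```

```text
(384, 420, 3) [ 0.05361355 -0.88954675 -0.20510722] [0.54880932 0.15302075 0.09161054]
```

View pics/x6.png

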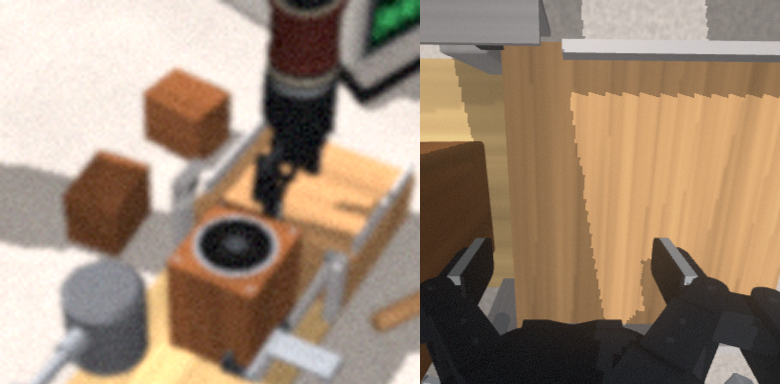

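The wrist view shows the front finger's knuckle bulging out at (440,300) over the speaker's rear edge, and that was the contact. I'll switch plan:
1. Push with both fingertips side by side (closing line across the bench), with the body passing over the speaker's top, until it nears the mic.
2. Finish with a low push.

arm_command(
  rows=[
    [1,0,0,20,0],
    [1,0,0,30,0],
    [1,0,0,30,0],
    [0.2,0,0,20,-0.08],
    [0.2,0,0,0,-0.08],
    [0.2,0,0,0,-0.08],
    [0.2,0,0,0,-0.08],
    [0.2,0,0,0,-0.08],
    [0.2,0,0,0,-0.08],
    [0.2,0,0,0,-0.08],
  ],
)

```text
clock: 16.88
eef_pos: [0.5487, 0.153, 0.1911]
eef_rot: [-3.14, -0.002, 2.644]
force: [-0.3, -1.0, -0.2]
gripper_width: 0.0509
finger_force: 0.0
```

arm_command(
  rows=[
    [0.2,0,0,0,-0.08],
    [0.2,0,0,0,-0.08],
    [0.2,0,0,0,-0.08],
    [0.2,0,0,0,-0.08],
    [0.2,0,0,0,-0.08],
    [0.2,0,0,0,-0.08],
    [0.2,0,0,0,-0.08],
    [0.2,0,0,0,-0.08],
    [0.2,0,0,0,-0.08],
    [0.2,0,0,0,-0.08],
  ],
)

```text
clock: 17.72
eef_pos: [0.5487, 0.1531, 0.1911]
eef_rot: [-3.139, 0.0, 1.844]
force: [-0.3, 0.4, -0.2]
gripper_width: 0.0512
finger_force: 0.0
```

arm_command(
  rows=[
    [0.2,0,-8,0,-0.08],
    [0.2,0,-8,0,-0.08],
    [0.2,0,-8,0,-0.05],
    [0.2,1,-8,-20,0],
    [0.2,1,-8,-25,0],
    [0.2,0,0,-25,0],
    [0.2,0,0,-20,0],
    [0.2,0,0,-12,0],
    [0.2,0,0,-6,0],
    [0.2,0,0,0,0],
  ],
)

```text
clock: 18.55
eef_pos: [0.5498, 0.113, 0.0822]
eef_rot: [-3.137, 0.001, 1.638]
force: [-0.2, -0.6, -0.3]
gripper_width: 0.0513
finger_force: 0.0
```

arm_command(
  rows=[
    [0.2,0,-6,0,-0.008],
    [0.2,0.4,-10,0,0],
    [0.2,0.4,-10,0,0],
    [0.2,0.4,-10,0,0],
    [0.2,0.4,-10,0,0],
    [0.2,0.4,-10,0,0],
    [0.2,0.4,-10,0,0],
    [0.2,0.4,-10,0,0],
    [0.2,0.4,-10,0,0],
    [0.2,0.4,-10,0,0],
  ],
)

```text
clock: 19.38
eef_pos: [0.5557, 0.0185, 0.0858]
eef_rot: [3.139, -0.003, 1.631]
force: [-0.1, 6.6, 3.0]
gripper_width: 0.0511
finger_force: 1.4
```

arm_command(
  rows=[
    [0.2,0.4,-10,0,0],
    [0.2,0.4,-10,0,0],
    [0.2,0.4,-10,0,0],
    [0.2,0.4,-10,0,0],
    [0.2,0.4,-10,0,0],
    [0.2,0.4,-10,0,0],
    [0.2,0.4,-10,0,0],
    [0.2,0.4,-10,0,0],
  ],
)

```text
clock: 20.05
eef_pos: [0.5586, -0.0615, 0.0858]
eef_rot: [3.139, -0.003, 1.631]
force: [-0.2, 6.0, 4.3]
gripper_width: 0.0514
finger_force: 1.2
```

```bash
cat > meas.py <<'E'
from h import *
import sys
g=np.load("rig.npz");M,t=g["M"],g["t"]
im=arm.capture("top");cv2.imwrite(f"pics/{sys.argv[1]}.png",im[:,:,::-1])
hsv=cv2.cvtColor(im,cv2.COLOR_RGB2HSV)
m=cv2.inRange(hsv,(5,120,50),(16,255,190));m[:140]=0;m[230:]=0;m[:,:200]=0;m[:,345:]=0
c=max(cv2.findContours(m,0,1)[0],key=cv2.contourArea);x=cv2.boundingRect(c);print("bbox",x,cv2.contourArea(c))
for q in cv2.boxPoints(cv2.minAreaRect(c)):print(q.round(1),((ray("top",q,.142)[:2]-t)@M).round(4))
print(arm.observe()["eef_pos"],((arm.observe()["eef_pos"][:2]-t)@M).round(4))
E
python3 meas.py t7
```

```text
bbox (259, 194, 35, 12) 124.5
[259. 205.] [-0.0499 -0.1863]
[259.9 193.9] [-0.0156 -0.1917]
[293.1 196.7] [-0.0314 -0.294 ]
[292.2 207.8] [-0.0656 -0.2884]
[ 0.55863522 -0.06536638  0.08578042] [ 0.007  -0.1762]
```

arm_command(
  rows=[
    [0.2,0.3,-6,0,0],
    [0.2,0.3,-6,0,0],
    [0.2,0.2,-5,0,0],
    [0.2,0.2,-5,0,0],
    [0.2,0,-3,0,0],
    [0.2,0,0,0,0],
  ],
)

```text
clock: 20.6
eef_pos: [0.5597, -0.0869, 0.0855]
eef_rot: [3.139, -0.002, 1.63]
force: [0.7, 4.1, 3.9]
gripper_width: 0.0512
finger_force: 0.4
```

```bash
python3 meas.py t8;python3 - <<'E'
from h import *
a=cv2.imread("pics/t8.png")[130:260,180:350];b=arm.capture("scene")[130:300,170:340,::-1]
f=lambda c,w:cv2.resize(c,(w,int(c.shape[0]*w/c.shape[1])),interpolation=cv2.INTER_CUBIC)
A=f(a,400);B=f(b,400);h=400;A=np.pad(A,((0,h-A.shape[0]),(0,0),(0,0)));cv2.imwrite("pics/x8.png",np.hstack([A,B[:h]]))
E
```

```text
bbox (273, 195, 29, 9) 95.5
[273. 195.] [-0.0218 -0.232 ]
[301. 195.] [-0.0278 -0.3189]
[301. 203.] [-0.0527 -0.3169]
[273. 203.] [-0.0467 -0.2301]
[ 0.5596369  -0.08672582  0.08533673] [ 0.0068 -0.1975]
```

View pics/x8.png

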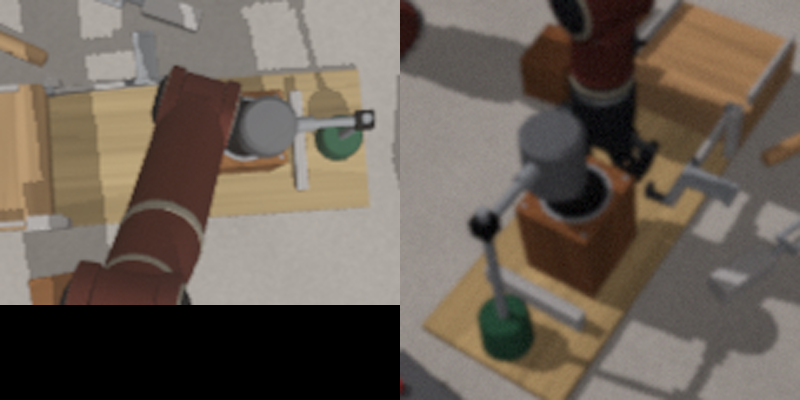

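The speaker stands cone-up just short of the stop (right panel (580,215), with the stop at (540,295)). The fingers have come as close to the mic as is safe, with about 27 mm left to go. I'll retreat, turn the gripper and finish with the low knuckle push.

arm_command(
  rows=[
    [0.2,0,10,0,0],
    [0.2,-1,20,0,0],
    [0.2,-2,25,0,0],
    [0.2,-2,20,5,0],
    [0.2,-2,12,20,0],
    [0.2,0,0,30,0],
    [0.2,0,0,30,0],
    [0.2,0,0,15,0.08],
    [1,0,0,0,0.08],
    [1,0,0,0,0.08],
  ],
)

```text
clock: 21.53
eef_pos: [0.5523, -0.0021, 0.1857]
eef_rot: [3.14, 0.003, 1.872]
force: [0.4, -0.2, -1.3]
gripper_width: 0.0736
finger_force: 0.0
```

arm_command(
  rows=[
    [1,0,0,0,0.08],
    [1,0,0,0,0.08],
    [1,0,0,0,0.08],
    [1,0,0,0,0.08],
    [1,0,0,0,0.08],
    [1,0,0,0,0.08],
    [1,0,0,0,0.08],
    [1,0,0,0,0.08],
    [1,0,0,0,0.08],
    [1,0,0,0,0.08],
  ],
)

```text
clock: 22.37
eef_pos: [0.5514, -0.0023, 0.184]
eef_rot: [-3.139, 0.0, 2.672]
force: [0.8, 0.2, 0.1]
gripper_width: 0.0856
finger_force: 0.0
```

arm_command(
  rows=[
    [1,0,0,0,0.08],
    [1,0,0,0,0.08],
    [1,0,0,0,0.08],
    [1,0,0,0,0.08],
    [1,0,0,0,0.08],
    [1,0,0,0,0.08],
    [1,0,0,0,0.05],
    [1,0,0,0,0],
  ],
)

```text
clock: 23.03
eef_pos: [0.5514, -0.0023, 0.1839]
eef_rot: [-3.14, -0.001, -3.084]
force: [0.8, -1.2, -0.6]
gripper_width: 0.0852
finger_force: 0.0
```

```bash
python3 meas.py t9; python3 -c "
from cell import arm;print(arm.observe()['joint_pos'].round(2))"
```

```text
bbox (213, 170, 39, 60) 1368.0
[211.1 174. ] [ 0.0571 -0.044 ]
[244.2 168.2] [ 0.0683 -0.1482]
[254.7 228. ] [-0.12  -0.168]
[221.6 233.8] [-0.1308 -0.0649]
[ 0.55149875 -0.00205798  0.1839283 ] [ 0.0036 -0.1125]
[ 0.1   0.52 -0.21  1.77  0.14  0.87  1.45]
```

arm_command(
  rows=[
    [1,0,0,-20,0],
    [1,0,0,-25,0],
    [1,0,0,-25,0],
    [1,0,0,-20,0],
    [1,0,0,-20,0],
    [1,0,0,-15,0],
    [1,0,0,-12,0],
    [1,0,0,-10,0],
    [1,0,0,-8,0],
    [1,0,0,0,0],
  ],
)

```text
clock: 23.92
eef_pos: [0.5509, -0.0011, 0.0278]
eef_rot: [-3.141, -0.003, -3.084]
force: [-0.8, 0.4, 0.4]
gripper_width: 0.0857
finger_force: 0.0
```

arm_command(
  rows=[
    [1,0.2,-4,0,0],
    [1,0.2,-4,0,0],
    [1,0.2,-4,0,0],
    [1,0.2,-4,0,0],
    [1,0.2,-4,0,0],
    [1,0.2,-4,0,0],
  ],
)

```text
clock: 24.42
eef_pos: [0.5536, -0.0229, 0.03]
eef_rot: [3.139, 0.002, -3.082]
force: [-0.7, 5.4, 2.5]
gripper_width: 0.0858
finger_force: 0.0
```

arm_command(
  rows=[
    [1,0.2,-4,0,0],
    [1,0.2,-4,0,0],
    [1,0.2,-4,0,0],
    [1,0.2,-4,0,0],
  ],
)

```text
clock: 24.75
eef_pos: [0.5545, -0.0385, 0.0299]
eef_rot: [3.139, 0.002, -3.081]
force: [0.0, 5.1, 1.7]
gripper_width: 0.0857
finger_force: 0.0
```

arm_command(
  rows=[
    [1,0.2,-3,0,0],
    [1,0.2,-3,0,0],
  ],
)

```text
clock: 24.92
eef_pos: [0.5549, -0.045, 0.0299]
eef_rot: [3.139, 0.002, -3.081]
force: [-0.6, 5.9, 3.7]
gripper_width: 0.0853
finger_force: 0.0
```

arm_command(
  rows=[
    [1,0.1,-2,0,0],
    [1,0.1,-2,0,0],
  ],
)

```text
clock: 25.08
eef_pos: [0.5558, -0.0481, 0.0299]
eef_rot: [3.138, 0.003, -3.081]
force: [0.5, 9.8, 3.4]
gripper_width: 0.0851
finger_force: 0.0
```

arm_command(
  rows=[
    [1,0,-2,0,0],
    [1,0,0,0,0],
  ],
)

```text
clock: 25.25
eef_pos: [0.5565, -0.0482, 0.0302]
eef_rot: [3.136, 0.005, -3.079]
force: [1.4, 9.8, 2.1]
gripper_width: 0.0854
finger_force: 0.0
```

```bash
python3 - <<'E'
from h import *
g=np.load("rig.npz");M,t=g["M"],g["t"]
print(((arm.observe()["eef_pos"][:2]-t)@M).round(4))
im=arm.capture("scene");hsv=cv2.cvtColor(im,cv2.COLOR_RGB2HSV);m=cv2.imwrite("pics/s10.png",im[:,:,::-1])
# project expected -y bottom/top edges for centre y=-.290 and row of brown->wood transition down the front face middle
for y in(-.29,-.28,-.27):
  for x in(-.04,.05):
    print(y,x,[proj("scene",np.append(M@[x,y-.055]+t,z)).round(1).tolist() for z in(.142,.042,.012)])
E
```

```text
[ 0.0059 -0.1589]
-0.29 -0.04 [[212.7, 224.2], [216.5, 244.8], [217.5, 250.5]]
-0.29 0.05 [[240.8, 238.6], [242.6, 258.9], [243.1, 264.4]]
-0.28 -0.04 [[215.0, 221.6], [218.5, 242.3], [219.5, 248.0]]
-0.28 0.05 [[242.9, 235.9], [244.5, 256.2], [245.0, 261.8]]
-0.27 -0.04 [[217.1, 219.0], [220.5, 239.9], [221.4, 245.5]]
-0.27 0.05 [[245.0, 233.2], [246.5, 253.6], [246.9, 259.2]]
```

The force jumped and motion halted, so the speaker is at the stop. I'll press lightly to square it, then back off.

arm_command(
  rows=[
    [1,0,-2,0,0],
    [1,0,-2,0,0],
    [1,0,0,0,0],
    [1,0,0,0,0],
  ],
)

```text
clock: 25.63
eef_pos: [0.5563, -0.0481, 0.0305]
eef_rot: [3.132, 0.005, -3.076]
force: [0.7, 16.0, 5.2]
gripper_width: 0.0852
finger_force: 0.0
```

arm_command(
  rows=[
    [1,0,3,0,0],
    [1,0,6,0,0],
    [1,0,12,0,0],
    [1,-1,18,5,0],
    [1,-1,18,20,0],
    [1,0,10,30,0],
    [1,0,5,35,0],
    [1,0,15,35,0],
    [1,0,25,30,0],
    [1,0,30,20,0],
  ],
)

```text
clock: 26.47
eef_pos: [0.5538, 0.0827, 0.2075]
eef_rot: [-3.139, 0.004, -3.09]
force: [0.3, 0.3, -0.1]
gripper_width: 0.0854
finger_force: 0.0
```

arm_command(
  rows=[
    [1,-5,35,10,0],
    [1,-5,35,10,0],
    [1,-5,35,0,0],
    [1,-5,35,0,0],
    [1,-5,30,0,0],
    [1,0,0,0,0],
    [1,0,0,0,0],
  ],
)

```text
clock: 27.05
eef_pos: [0.5265, 0.2568, 0.2238]
eef_rot: [-3.141, -0.001, -3.08]
force: [-0.1, -0.8, -0.4]
gripper_width: 0.0858
finger_force: 0.0
```

```bash
python3 - <<'E'
from h import *
g=np.load("rig.npz");M,t=g["M"],g["t"];m=arm.camera_model("top")
im=arm.capture("top");cv2.imwrite("pics/t11.png",im[:,:,::-1])
hsv=cv2.cvtColor(im,cv2.COLOR_RGB2HSV)
print("arm",arm.observe()["eef_pos"],arm.observe()["force"])
# brown mask = redder than deck; rows of mask extent
k=((hsv[...,0]<14)&(hsv[...,1]>110)).astype(np.uint8);k[:150]=0;k[225:]=0;k[:,:240]=0;k[:,325:]=0
c=max(cv2.findContours(k,0,1)[0],key=cv2.contourArea)
print(cv2.boundingRect(c),cv2.contourArea(c),cv2.minAreaRect(cv2.convexHull(np.vstack([q for q in cv2.findContours(k,0,1)[0] if cv2.contourArea(q)>4]))))
for r in range(165,212,3):print(r,''.join('#' if v else '.' for v in k[r,250:320]))
print("expected corners at home:",[proj("top",np.append(M@[x,y]+t,.142),m).round(1).tolist() for x,y in[(.05,-.235),(.05,-.345),(-.05,-.345),(-.05,-.235)]])
E
```

```text
arm [0.52742752 0.25429596 0.22372868] [ 0.02440498 -0.78017745  0.12241017]
(272, 169, 18, 11) 32.0 ((289.531005859375, 184.96463012695312), (32.99342346191406, 35.255069732666016), 86.18592071533203)
165 ......................................................................
168 ..............................................########.#..............
171 ......................#...########................##.##...............
174 ......................########........................#.#.............
177 ......................#.####............................#.............
180 ......................................................................
183 ......................##..............................................
186 .........................#............................................
189 .......................#..............................................
192 .......................#..............................#...............
195 ........................#.#........................#..................
198 .......................#....#...#...#..........#..#.#...##............
201 ........................######.#######...#.##.........................
204 ......................................................................
207 ......................................................................
210 ......................................................................
expected corners at home: [[272.3, 172.1], [307.4, 169.7], [309.9, 201.5], [274.6, 204.0]]
```

```bash
python3 -c "
from cell import arm;print(arm.hand_in())"
```

```text
the job is handed in; nothing more can be done
None
```

The job is handed in: the gate is open and the loudspeaker stands on its back, cone up, pushed against the stop under the microphone; the last top image puts its edges within a few millimetres of the home position, and no verdict came back from the hand-in.

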